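# Plug the red probe into the movement tester and set its fader

### The job

On the watchmaker's bench, take the red probe out of the rack, plug it fully home, down to its shoulder, into the guarded terminal of the white tester, and only then slide the tester's fader so that the white line on it stands at the green mark (within 5 mm). The rack's cheeks and the terminal's guards leave the grip free on different pairs of sides, so set the probe down in the open aluminium rest on the way and take it again turned a quarter. Leave the other two probes in the rack and do not shove or knock over the other things on the bench.

Things in the scene. Friction and masses are not known exactly. Their poses are not given: they have to be found in the camera images.
- red_probe: the red probe: grip block 20 (its x) by 26 (its y) by 36 mm high; below it a brass blade pin 5 (x) by 10 (y) mm, 20 mm long, its last 5 mm narrowed to 3 by 7.5. Origin: centre of the grip's underside (the shoulder), z up; a white stripe on its top runs along y. About 50 g.
- red_probe_tip (a point): tip of the red probe's pin, 20 mm below its shoulder
- yellow_probe: yellow probe, same shape, stays in the rack
- blue_probe: blue probe, same shape, stays in the rack
- rack: fixed grey block 56 (x) by 142 (y) by 30 mm high; the probes stand in three holes at y = -46, 0, 46 mm, in any order, axes along the rack's. Four navy cheeks, 4 mm thick, 56 long in x, tops 72 mm above the bench, at y = -69, -23, 23, 69 mm: bays 42 mm clear, so a probe can be gripped only on its x faces, fingers closing along the rack's x. Origin: centre of its underside.
- rest_mouth (a point): mouth of the hole in the open rest, a fixed aluminium block 60 by 60 by 30 mm. Middle of its top, 30 mm above the bench; hole 7.5 (x) by 12.5 (y) mm, 22 mm deep, chamfered 2 mm: a probe stands in it with its x along this x (or half round), free on all four sides.
- tester: fixed white tester, x from -70 to 105 mm, y from -150 to 100 mm of its origin (centre of the underside, z up). Deck 40 mm above the bench; a grey housing 70 mm high from x = 60 mm back. Carries the terminal and the fader.
- terminal (a point): mouth of the terminal at deck height (40 mm), axes as the tester's: black-rimmed blade hole 11.8 (x) by 6.8 (y) mm, 22 deep, chamfered 1.5. The probe's y goes along the tester's x, either way round. Two black guards, 4 mm thick, 56 long in x, rising 54 mm above the deck, stand 21 mm off in y (38 mm clear): fingers must close along the tester's x, on the probe's y faces.
- fader (a joint): fader on the tester's deck: 0 to 0.10 m, grows as the grip slides towards the tester's +y; stays where left (about 1.5 N to move)
- fader_top (a point): top centre of the fader's black grip, 28 (x) by 20 (y) by 40 mm high, its top 94 mm above the bench, on a track 40 mm wide and 14 mm high; a white line across its top marks its middle
- mark: green pointer on the deck beside the track, 16 by 5 by 15 mm high, axes as the tester's; the fader's grip belongs at its y. Fixed.
- bottle: amber bottle, 48 mm across, 100 mm high; origin under its middle
- loupe: black eye loupe, 36 mm across, 34 mm high; origin under its middle
- holder: aluminium movement holder, disc 52 mm across, 22 mm high; origin under its middle
- screwdriver: screwdriver lying down, 150 mm long
- mug: white mug, 76 mm across, 80 mm high; origin under its middle
- dish: blue dish, 64 mm across, 25 mm high; origin under its middle

How it is judged:
By the outcome, as a careful person would: the job done as asked, in the order asked, and still so for the second after the job is handed in, with the robot touching nothing.
It also fails if it takes over 72 s, if anything falls off the work surface, if the arm or the gripper's body presses on something with over 40 N, if the wrist force passes 120 N, or if a joint passes its speed limit or range.

### The arm

A 7-joint arm with a two-finger parallel gripper is mounted at the origin on the work surface. World frame = base frame: x ahead of the robot, y to its left, z up, the work surface at z = 0. Lengths are in m, angles in rad, forces in N, time in s.
With the tool pointing down it reaches from about 0.4 to 0.9 m from the base axis. Payload 5.5 kg.
Tool frame: the origin (TCP) lies on the centre line of the jaws, within the pads' length; the fingertips stand 8 mm ahead of it and the grasp point (between the pads) lies 11 mm behind it; z points along the fingers, y is the line along which they close (so a half turn about z gives the same grasp; the last joint's range is limited). The gripper opens to 92 mm and grips with 3 to 60 N. Pads are 19 mm wide; open, the fingers measure 130 mm over their backs; the gripper's body (75 mm by 190 mm) begins 47 mm behind the grasp point.
Start: joints at [-0.978, 0.501, -0.427, 1.55, 0.221, 1.138, -0.21], TCP at [0.21, 0.615, 0.235] pointing down, gripper open.
Joint ranges: [-2.88, 2.88], [-0.31, 2.03], [-1.54, 1.56], [0.2, 2.42], [-1.41, 4.55], [0.19, 2.02], [-2.57, 2.57]. Speed limits (rad/s): [2.57, 2.57, 3.14, 3.14, 3.14, 3.14, 3.14].

### API

Orientations are given as a unit quaternion [w, x, y, z].
In Python, from station import readout, eyes, env gives the robot as it stands.
- The arm moves only by the tool apply_moves, never from a script. Its argument "motion" is a list of rows, each a list of 7 numbers: the shift along the tool's x, y, z in cm, then the turn, a rotation vector about the tool's x, y, z in degrees, then the finger opening in cm, from 0 to 9.18. In form: [[x, y, z, wx, wy, wz, claw], ...]. A call has 1 to 8 rows; each row is the pose to reach, as a shift and turn from the pose commanded when the call began, along the tool's axes at that moment; what a row does not reach only later rows make up. A row lasts 1/8 s, in which the tool goes at most 62.5 mm and 10.7 degrees, less where a joint would pass 70% of its speed; a pose out of reach is approached as far as the arm can. A call with a gripper value outside its range is refused whole. The fingers move at their own pace and stop on an object; the grip force is fixed at half the most. Time passes only in rows, so rows that repeat a pose let the fingers close. It gives the time, the measured TCP pose, the force, the opening and the grip force at its end, in the units of the state.
- readout.sense(): the state, without advancing time (a new reading comes with each control period).
- eyes.snapshot(name): name is "scene" or "top" or "wrist"; returns (picture, depth): 400x640x3 uint8, red, green, blue; 400x640 float32, m along the optical axis (not along the pixel's ray), 0 where there is no reading.
- eyes.camera_info(name): a dict with "mtx" (3x3 intrinsics, pixels), "world_from_camera" (4x4, takes a point from camera to world coordinates). Camera axes: x right, y down, z forward; pixel columns grow to the right and rows downward; lengths in m; the calibration is good to about 2 mm. A picture is of the moment at which its call begins: read the wrist's pose just before it. camera_info takes no time and is no camera call; for the wrist camera it gives the pose at the moment of the call.
- env.sign_off(): hands the job in; it is judged then, once.
The state is a dict: "time_s": time; "q": joint angles; "dq": joint speeds; "effort": joint torques, N m; "ee_pos": TCP position; "ee_rot": TCP orientation; "contact_force": force on the tool from outside, world axes, zero at the start; "wrist_torque": the same for the moment, N m; "width": finger opening in m; "finger_force": force on a finger pad.
Only numpy, scipy, OpenCV 4.12 (cv2) and the standard library are available. Lean on these libraries where they do the work, as an engineer would, in place of code of your own. Each camera call takes 0.05 s, during which the arm holds its last target. There are 200 camera calls.

## Working session

There is one attempt and no reset: what is moved stays moved. The work goes in short steps, Python scripts to look and compute and a tool call to move; the robot and the scene stay as the last step left them, time stands still between calls to the robot, and variables do not carry over. Pictures are saved under pics/ and viewed, at most 10 in all, crops included, and the job is handed in when it is done.

Besides the shell and the picture viewer there is one more tool, called after "Emit:" as name([rows], argument=value, ...), one row to a line, values as JSON. apply_moves: Moves the arm, as the interface text tells. Its arguments: {"type":"object","properties":{"motion":{"type":"array","items":{"type":"array","items":{"type":"number"}}}},"required":["motion"]}

```bash
mkdir -p pics; ls; cat > h.py <<'E'
import numpy as np, cv2
from station import readout, eyes, env
def snap(n,save=None):
    i=eyes.camera_info(n); p,d=eyes.snapshot(n)
    if save: cv2.imwrite('pics/'+save,p[:,:,::-1])
    return p,d,np.array(i['mtx']),np.array(i['world_from_camera'])
def ray(uv,z,K,T):
    uv=np.atleast_2d(uv).astype(float)
    r=np.c_[uv,np.ones(len(uv))]@np.linalg.inv(K).T@T[:3,:3].T
    o=T[:3,3]; return o+r*((z-o[2])/r[:,2])[:,None]
def cloud(d,K,T):
    v,u=np.mgrid[:d.shape[0],:d.shape[1]]
    c=np.stack([(u-K[0,2])/K[0,0]*d,(v-K[1,2])/K[1,1]*d,d],-1)
    return c@T[:3,:3].T+T[:3,3]
E
python3 - <<'E'
from h import *
for n in['top','scene']:
    p,d,K,T=snap(n,n+'0.png'); np.savez(n+'0.npz',p=p,d=d,K=K,T=T); print(n,K.tolist(),T.round(3).tolist())
print(readout.sense())
E
```

```text
pics
top [[506.6086705203208, 0.0, 319.63166056713874], [0.0, 506.6086705203208, 198.69901829040992], [0.0, 0.0, 1.0]] [[-0.014, -0.989, 0.15, 0.33], [-1.0, 0.011, -0.019, 0.097], [0.017, -0.15, -0.989, 1.563], [0.0, 0.0, 0.0, 1.0]]
scene [[470.7991924167149, 0.0, 314.7370120465514], [0.0, 470.7991924167149, 203.74806538378553], [0.0, 0.0, 1.0]] [[-0.04, 0.589, -0.807, 1.628], [0.999, 0.031, -0.027, 0.131], [0.009, -0.808, -0.59, 0.891], [0.0, 0.0, 0.0, 1.0]]
{'time_s': 0.1, 'q': array([-0.97783301,  0.50175848, -0.42682967,  1.55133483,  0.22078025,
        1.13830937, -0.21030314]), 'dq': array([ 0.00133976, -0.00370883,  0.00040677, -0.00407924,  0.00057878,
        0.00209415,  0.00036812]), 'effort': array([-1.03594386e-02, -5.67872643e+01, -5.83871529e+00, -2.79910362e+01,
       -6.91374368e-02,  2.42019404e-02,  4.07155449e-05]), 'ee_pos': array([0.21030109, 0.61438612, 0.23378569]), 'ee_rot': array([-1.88235689e-04,  1.64108786e-01,  9.86441855e-01, -8.59187851e-04]), 'contact_force': array([-0.47839544,  0.15284775, -0.60164046]), 'wrist_torque': array([-0.02899558,  0.0282169 , -0.00228505]), 'finger_force': 0.0, 'width': 0.09156020765800651}
```

View pics/top0.png

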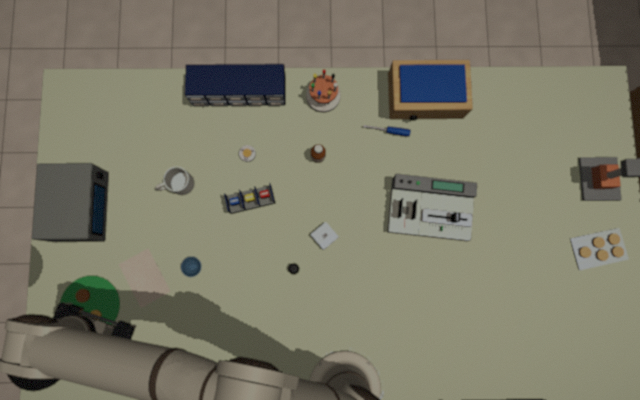

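View pics/scene0.png

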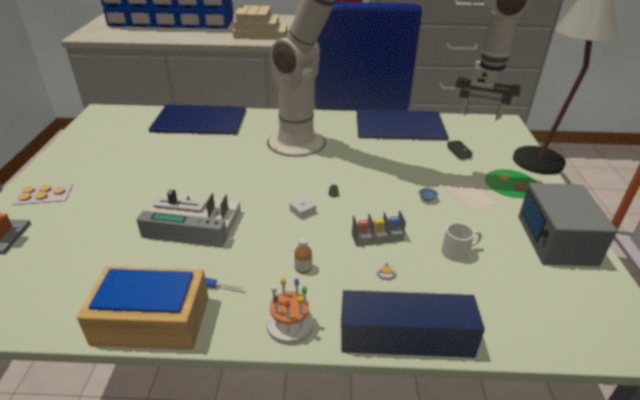

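The top view (rows down = −x, columns right = −y) shows the rack near (249,199), with red as its right-hand probe at (265,194). The rest is at (324,236), the tester at (432,208) with the guards near (398–412,209), the fader at (453,217), and the bottle at (318,153). Next I'll get coarse positions, then look closer with the wrist camera.

```bash
python3 - <<'E'
from h import *
f=np.load('top0.npz');K,T=f['K'],f['T'];C=cloud(f['d'],K,T)
for n,uv,z in[('red',(265,194),.066),('blue',(233,201),.066),('rest',(324,236),.03),('term',(405,209),.04),('fad',(453,217),.094),('bottle',(318,153),.09),('loupe',(293,268),.03),('disc',(247,153),.02),('mug',(177,180),.08)]:
    print(n,ray(uv,z,K,T)[0].round(3),C[uv[1],uv[0]].round(3))
i=eyes.camera_info('wrist');W=np.array(i['world_from_camera']);s=readout.sense()
from scipy.spatial.transform import Rotation as R
q=s['ee_rot'];r=R.from_quat(q[[1,2,3,0]]).as_matrix();print(r.round(3).tolist())
print('K',i['mtx'],'cam in tool',(r.T@(W[:3,3]-s['ee_pos'])).round(4),(r.T@W[:3,:3]).round(3).tolist())
E
```

```text
red [0.573 0.231 0.066] [0.573 0.231 0.065]
blue [0.553 0.326 0.066] [0.552 0.326 0.069]
rest [0.448 0.056 0.03 ] [0.45  0.055 0.008]
term [ 0.526 -0.192  0.04 ] [0.33  0.097 1.563]
fad [ 0.494 -0.321  0.094] [ 0.494 -0.322  0.092]
bottle [0.691 0.072 0.09 ] [0.694 0.071 0.078]
loupe [0.353 0.15  0.03 ] [0.353 0.15  0.031]
disc [0.71  0.292 0.02 ] [0.711 0.292 0.017]
mug [0.616 0.49  0.08 ] [ 0.631  0.512 -0.002]
[[-0.946, 0.324, -0.001], [0.324, 0.946, -0.002], [0.0, -0.002, -1.0]]
K [[309.57650524   0.         325.08396   ]
 [  0.         309.57650524 202.45972887]
 [  0.           0.           1.        ]] cam in tool [ 0.0679  0.0005 -0.1502] [[-0.0, -0.968, -0.252], [1.0, -0.0, 0.0], [-0.001, -0.252, 0.968]]
```

```bash
cat >> h.py <<'E'
from scipy.spatial.transform import Rotation as R
def plan(x,y,z,yaw):
    """row to bring TCP to x,y,z pointing down with tool y (closing line) at world angle yaw (mod 180), deg"""
    s=readout.sense(); r=R.from_quat(np.asarray(s['ee_rot'])[[1,2,3,0]])
    cur=np.degrees(np.arctan2(*r.as_matrix()[[1,0],1])); a=np.radians(cur+((yaw-cur+90)%180-90))
    ty=np.array([np.cos(a),np.sin(a),0]); tz=np.array([0,0,-1.]); t=R.from_matrix(np.c_[np.cross(ty,tz),ty,tz])
    print('row',(r.inv().apply(np.array([x,y,z])-s['ee_pos'])*100).round(2),np.degrees((r.inv()*t).as_rotvec()).round(2),
      '| cur',np.round(s['ee_pos'],4),round(cur,2),'w',round(s['width']*1000,1),'t',round(s['time_s'],2),'q7',round(s['q'][6],2),'F',np.round(s['contact_force'],1))
E
python3 -c "
from h import *
plan(.54,.19,.235,12)"
```

```text
row [-44.93 -29.48  -0.07] [-9.000e-02  5.000e-02  5.911e+01] | cur [0.2103 0.6144 0.2338] 71.11 w 91.6 t 0.1 q7 -0.21 F [-0.5  0.2 -0.6]
```

Emit:
apply_moves([
  [-44.9,-29.5,0,0,0,59,9],
  [-44.9,-29.5,0,0,0,59,9],
  [-44.9,-29.5,0,0,0,59,9],
  [-44.9,-29.5,0,0,0,59,9],
  [-44.9,-29.5,0,0,0,59,9],
  [-44.9,-29.5,0,0,0,59,9],
  [-44.9,-29.5,0,0,0,59,9],
  [-44.9,-29.5,0,0,0,59,9],
])

```text
time_s: 1.1
ee_pos: [0.5176, 0.2182, 0.2345]
ee_rot: [-0.0, 0.628, 0.778, -0.0]
contact_force: [1.0, 1.3, -0.1]
width: 0.09
finger_force: 0.0
```

Emit:
apply_moves([
  [0,0,0,0,0,0,9],
  [0,0,0,0,0,0,9],
  [0,0,0,0,0,0,9],
])

```text
time_s: 1.48
ee_pos: [0.5158, 0.2217, 0.2345]
ee_rot: [-0.001, 0.627, 0.779, -0.0]
contact_force: [-0.5, -1.0, 0.4]
width: 0.0901
finger_force: 0.0
```

```bash
python3 - <<'E'
from h import *
p,d,K,T=snap('wrist','w1.png'); np.savez('w1.npz',p=p,d=d,K=K,T=T); plan(.54,.19,.235,12)
E
```

```text
row [-3.61  1.69 -0.04] [-0.03 -0.04  0.29] | cur [0.5158 0.2217 0.2346] 12.29 w 90.3 t 1.52 q7 -0.26 F [-0.2 -1.2  0.3]
```

View pics/w1.png

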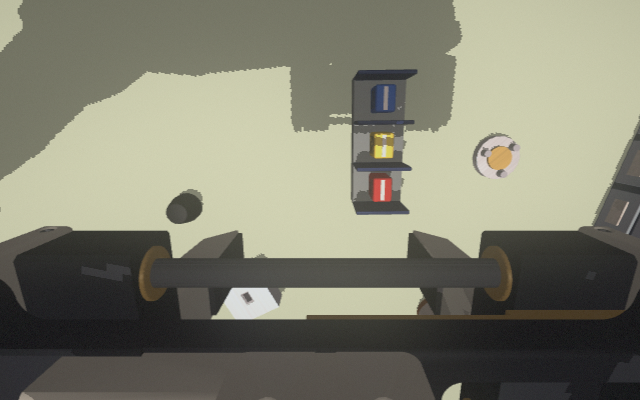

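The wrist view shows red at (381,188), yellow (384,145), blue (385,98), and the rest's hole at about (249,298), partly hidden by the fingers.

```bash
cat >> h.py <<'E'
def tops(f,hue,zt,box,tol=.006):
    """minAreaRect (world) of the pixels at height zt within colour mask grown, in pixel box"""
    p,d,K,T=[f[k] for k in'pdKT']; C=cloud(d,K,T); h=cv2.cvtColor(p,cv2.COLOR_RGB2HSV)
    m=hue(h.astype(int))&(abs(C[...,2]-zt)<tol); b=np.zeros_like(m); x0,y0,x1,y1=box; b[y0:y1,x0:x1]=1; m&=b
    v,u=np.nonzero(m); P=ray(np.c_[u,v],zt,K,T)[:,:2]
    r=cv2.minAreaRect((P*1000).astype(np.float32)); print(len(u),'mean',(P.mean(0)*1000).round(1),'z',C[m][:,2].mean().round(4),'rect',np.round(r[0],1),np.round(r[1],1),round(r[2],1)); return P
E
python3 - <<'E'
from h import *
f=np.load('w1.npz'); al=lambda h:h[...,2]>=0
for n,b in[('red',(365,170,400,208)),('yel',(365,128,405,165)),('blu',(368,80,405,118))]: print(n);tops(f,al,.066,b)
print('cheeks');tops(f,al,.072,(340,60,420,220),.004)
C=cloud(f['d'],f['K'],f['T'])
print('stripe',ray([[383,180],[383,200]],.066,f['K'],f['T']).round(4))
print('rest');tops(f,al,.03,(220,288,285,318),.006); print(ray((249,298),.03,f['K'],f['T']))
print(C[185:205:4,381,2].round(3))
cv2.imwrite('pics/c1.png',np.hstack([cv2.resize(f['p'][60:220,330:430,::-1],None,fx=3,fy=3,interpolation=2),cv2.resize(f['p'][270:320,200:290,::-1],(480,267),interpolation=2)[:, :].repeat(1,0) if 0 else cv2.copyMakeBorder(cv2.resize(f['p'][270:320,200:290,::-1],(480,267)),0,213,0,0,0)]))
E
```

```text
red
486 mean [573.8 234.8] z 0.066 rect [570.7 237.4] [32.1 33.1] 12.3
yel
511 mean [563.8 278.4] z 0.066 rect [563.7 278.3] [20.6 25. ] 12.3
blu
580 mean [553.3 323.4] z 0.066 rect [553.4 323.4] [20.4 25.2] 12.8
cheeks
1017 mean [562.5 283.3] z 0.0718 rect [563.9 278.5] [ 55.9 141.6] 13.0
stripe [[0.5724 0.2439 0.066 ]
 [0.578  0.2231 0.066 ]]
rest
1277 mean [454.9  48.2] z 0.0299 rect [456.   47.3] [71.  42.3] 12.3
[[0.45173212 0.05335576 0.03      ]]
[0.067 0.067 0.067 0.067 0.065]
```

View pics/c1.png

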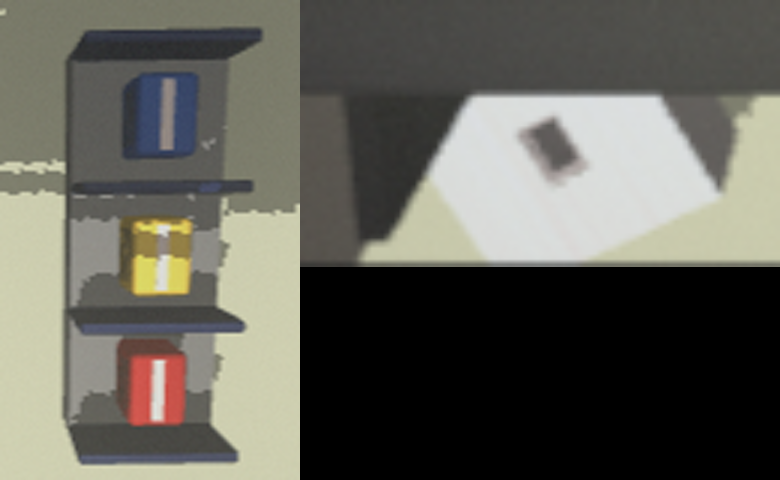

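Rack is centred at (563.8, 278.4) mm, 12.7°, so red is at (574.0, 233.5). The cheek outline (56 × 142) and probe tops (20 × 26) match the given sizes.

```bash
python3 -c "
from h import *
plan(.574,.2335,.125,12.7)"
```

```text
row [-0.09  5.94 10.95] [-0.03 -0.04 -0.41] | cur [0.5158 0.2217 0.2346] 12.29 w 90.3 t 1.52 q7 -0.26 F [-0.2 -1.2  0.3]
```

Emit:
apply_moves([
  [-0.1,5.9,6,0,0,-0.4,5],
  [-0.1,5.9,10.9,0,0,-0.4,5],
  [-0.1,5.9,10.9,0,0,-0.4,5],
  [-0.1,5.9,10.9,0,0,-0.4,5],
])

```text
time_s: 2.02
ee_pos: [0.5744, 0.2325, 0.1265]
ee_rot: [-0.0, 0.625, 0.78, 0.0]
contact_force: [0.8, 0.2, 0.5]
width: 0.0549
finger_force: 0.0
```

```bash
python3 - <<'E'
from h import *
p,d,K,T=snap('wrist','w2.png'); np.savez('w2.npz',p=p,d=d,K=K,T=T)
al=lambda h:h[...,2]>=0
tops(dict(p=p,d=d,K=K,T=T),al,.072,(0,0,640,400),.003)
tops(dict(p=p,d=d,K=K,T=T),lambda h:(h[...,1]>120)&((h[...,0]<8)|(h[...,0]>172)),.066,(0,0,640,400),.003)
plan(.574,.2335,.044,12.7)
E
```

```text
2359 mean [562.2 286.7] z 0.0719 rect [564.3 278.7] [ 55.6 140.8] 12.8
706 mean [574.5 234.3] z 0.0661 rect [574.1 234.3] [19.3 25.4] 13.2
row [ 0.09 -0.14  8.4 ] [ 0.16 -0.06 -0.11] | cur [0.5754 0.2328 0.128 ] 12.59 w 52.0 t 2.08 q7 -0.23 F [ 0.6 -0.3  0.2]
```

View pics/w2.png

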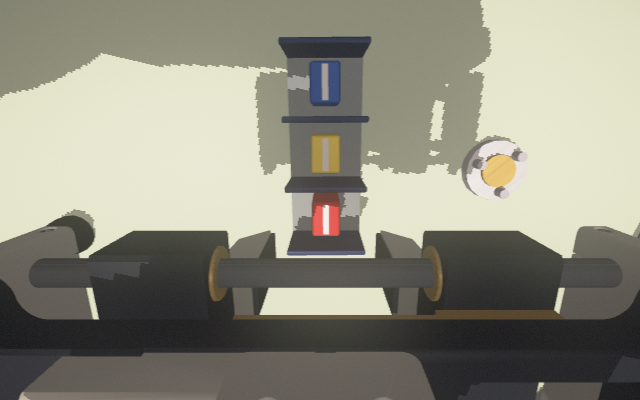

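The wrist view is lined up: red at (326,216) sits centred between the fingers' planes, measured at (574.2, 234.2). Going down to grip.

Emit:
apply_moves([
  [0.15,-0.08,4,0,0,0,5],
  [0.15,-0.08,7,0,0,0,5],
  [0.15,-0.08,8.4,0,0,0,5],
  [0.15,-0.08,8.4,0,0,0,5],
  [0.15,-0.08,8.4,0,0,0,1.5],
  [0.15,-0.08,8.4,0,0,0,1.5],
  [0.15,-0.08,8.4,0,0,0,1.5],
  [0.15,-0.08,8.4,0,0,0,1.5],
])

```text
time_s: 3.08
ee_pos: [0.5741, 0.2327, 0.0423]
ee_rot: [0.0, 0.626, 0.78, 0.0]
contact_force: [-0.7, 0.1, 2.9]
width: 0.0197
finger_force: 30.0
```

Emit:
apply_moves([
  [0,0,0,0,0,0,1.5],
  [0,0,0,0,0,0,1.5],
])

```text
time_s: 3.32
ee_pos: [0.5741, 0.2327, 0.0423]
ee_rot: [0.0, 0.626, 0.78, 0.0]
contact_force: [-0.9, -1.0, 5.9]
width: 0.0201
finger_force: 30.0
```

```bash
python3 -c "
from h import *
plan(.574,.2335,.235,12.7);print(readout.sense()['finger_force'])"
```

```text
row [  0.08   0.02 -19.27] [ 0.04 -0.01 -0.2 ] | cur [0.5741 0.2327 0.0423] 12.5 w 20.1 t 3.33 q7 -0.24 F [-0.9 -1.   5.9]
30.000742971897125
```

Gripped at width 20.1 mm. Lift clear, then view the rest (about 45°).

Emit:
apply_moves([
  [0,0,-2,0,0,0,1.5],
  [0,0,-5,0,0,0,1.5],
  [0,0,-9,0,0,0,1.5],
  [0,0,-13,0,0,0,1.5],
  [0,0,-15,0,0,0,1.5],
  [0,0,-15,0,0,0,1.5],
])

```text
time_s: 4.08
ee_pos: [0.5746, 0.2331, 0.1941]
ee_rot: [0.001, 0.626, 0.78, 0.002]
contact_force: [0.5, -0.1, -0.5]
width: 0.0195
finger_force: 30.0
```

```bash
python3 -c "
from h import *
plan(.502,.003,.16,45);print(readout.sense()['finger_force'])"
```

```text
row [-20.89 -12.08   3.35] [ 2.000e-01  1.000e-02 -3.249e+01] | cur [0.5746 0.2331 0.1941] 12.51 w 19.5 t 4.08 q7 -0.23 F [ 0.5 -0.1 -0.5]
29.998715221881866
```

Emit:
apply_moves([
  [-20.9,-12.1,0,0,0,-32.5,1.5],
  [-20.9,-12.1,0,0,0,-32.5,1.5],
  [-20.9,-12.1,3.4,0,0,-32.5,1.5],
  [-20.9,-12.1,3.4,0,0,-32.5,1.5],
  [-20.9,-12.1,3.4,0,0,-32.5,1.5],
  [-20.9,-12.1,3.4,0,0,-32.5,1.5],
  [-20.9,-12.1,3.4,0,0,-32.5,1.5],
])

```text
time_s: 4.95
ee_pos: [0.5012, 0.0041, 0.1577]
ee_rot: [-0.0, 0.381, 0.924, 0.0]
contact_force: [0.9, 1.0, -0.7]
width: 0.0199
finger_force: 30.0
```

```bash
python3 - <<'E'
from h import *
p,d,K,T=snap('wrist','w3.png'); f=dict(p=p,d=d,K=K,T=T);np.savez('w3.npz',**f)
al=lambda h:h[...,2]>=0
P=tops(f,al,.03,(0,0,640,230),.003)
C=cloud(d,K,T);m=(abs(C[...,2]-.03)<.003);m[230:]=0
m=m.astype(np.uint8)
c=max(cv2.findContours(m,0,2)[0],key=cv2.contourArea);Q=(ray(c[:,0],.03,K,T)[:,:2]*1000).astype(np.float32);print('block',cv2.minAreaRect(Q),cv2.boundingRect(c))
fill=cv2.drawContours(np.zeros_like(m),[c],-1,1,-1); fill=cv2.erode(fill,np.ones((9,9)))
g=cv2.cvtColor(p,cv2.COLOR_RGB2GRAY); med=np.median(g[fill>0])
dk=((g<.75*med)&(fill>0)).astype(np.uint8)
for k in cv2.findContours(dk,0,2)[0]:
    if cv2.contourArea(k)>15: print('hole',cv2.contourArea(k),cv2.boundingRect(k),cv2.minAreaRect((ray(k[:,0],.03,K,T)[:,:2]*1000).astype(np.float32)))
plan(.45,.053,.16,45)
E
```

```text
7970 mean [494.2 128.5] z 0.0303 rect [511.2 142.6] [292.6  88.2] 58.6
block ((449.173828125, 53.65751647949219), (60.058082580566406, 60.030643463134766), 39.60020446777344) (286, 78, 76, 78)
row [ 7.08 -0.15 -0.22] [ 0.04 -0.01  0.17] | cur [0.5013 0.0041 0.1578] 45.17 w 20.2 t 5.0 q7 0.69 F [-0.4  0.5 -0.7]
```

View pics/w3.png

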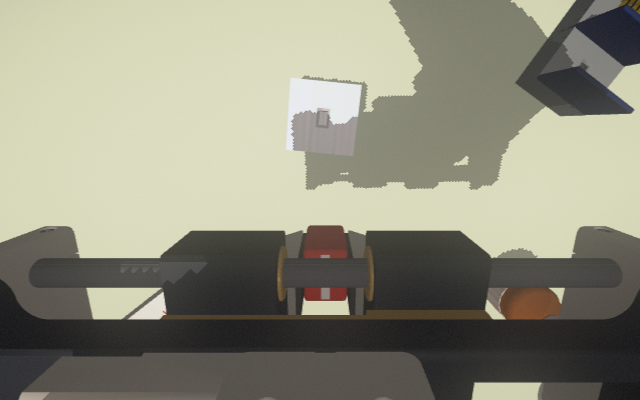

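The rest block fits at (449.2, 53.7), 60.0 × 60.0 mm, 39.6°. Its hole's long side runs up the image at (322,117), so rest x ≈ tool y. The held probe shows at (325,265), so I'll measure its offset in the tool.

```bash
python3 - <<'E'
from h import *
f=np.load('w3.npz');p,d,K,T=[f[k] for k in'pdKT'];s=readout.sense()
C=cloud(d,K,T); r=R.from_quat(np.asarray(s['ee_rot'])[[1,2,3,0]]).as_matrix()
L=(C-s['ee_pos'])@r*1000
h=cv2.cvtColor(p,cv2.COLOR_RGB2HSV).astype(int)
m=np.zeros(d.shape,bool);m[222:305,295:355]=1;m&=(h[...,1]>110)&((h[...,0]<8)|(h[...,0]>172))&(d>0)
for v in range(226,302,5):
    u=np.nonzero(m[v])[0]
    if len(u):print(v,u.min(),u.max(),np.median(L[v,u],0).round(1),L[v,u.min()].round(1),L[v,u.max()].round(1))
plan(.4492,.0537,.158,39.6)
E
```

```text
246 310 345 [ 13.8   3.4 -19.2] [ 13.8  -6.6 -19.2] [ 13.    9.4 -17.4]
251 304 346 [ 13.1   0.2 -23.4] [ 12.9  -9.1 -22.8] [ 13.1   9.5 -23.3]
256 304 347 [ 10.9   2.6 -23.7] [ 10.3  -9.2 -22.3] [ 10.8   9.9 -23.5]
291 304 346 [ -6.3   0.2 -23.8] [ -6.8  -9.4 -23. ] [ -6.7   9.8 -23.1]
296 304 345 [ -8.8  -2.1 -24. ] [ -9.3  -9.5 -23.1] [ -9.3   9.4 -23.2]
row [ 7.19 -0.16 -0.02] [ 0.04 -0.02  5.57] | cur [0.5013 0.0041 0.1578] 45.17 w 20.2 t 5.0 q7 0.69 F [-0.4  0.5 -0.7]
```

```bash
python3 -c "
from h import *
plan(.4497,.0531,.08,39.6)"
```

```text
row [ 7.11 -0.17  7.78] [ 0.04 -0.02  5.57] | cur [0.5013 0.0041 0.1578] 45.17 w 20.2 t 5.0 q7 0.69 F [-0.4  0.5 -0.7]
```

Emit:
apply_moves([
  [4,-0.1,0,0,0,4,1.5],
  [7.1,-0.2,3,0,0,5.6,1.5],
  [7.1,-0.2,6,0,0,5.6,1.5],
  [7.1,-0.2,7.8,0,0,5.6,1.5],
  [7.1,-0.2,7.8,0,0,5.6,1.5],
  [7.1,-0.2,7.8,0,0,5.6,1.5],
  [7.1,-0.2,7.8,0,0,5.6,1.5],
])

```text
time_s: 5.88
ee_pos: [0.4501, 0.0514, 0.0806]
ee_rot: [0.001, 0.427, 0.904, 0.001]
contact_force: [0.3, -0.4, -0.3]
width: 0.0195
finger_force: 30.0
```

```bash
python3 -c "
from h import *
plan(.4497,.0531,.0425,39.6)"
```

```text
row [0.16 0.07 3.81] [ 0.09  0.05 -0.18] | cur [0.4501 0.0514 0.0806] 39.42 w 19.5 t 5.88 q7 0.46 F [ 0.3 -0.4 -0.3]
```

Emit:
apply_moves([
  [0.16,0.07,0.8,0,0,-0.2,1.5],
  [0.16,0.07,1.6,0,0,-0.2,1.5],
  [0.16,0.07,2.0,0,0,-0.2,1.5],
  [0.16,0.07,2.3,0,0,-0.2,1.5],
  [0.16,0.07,2.6,0,0,-0.2,1.5],
  [0.16,0.07,2.6,0,0,-0.2,1.5],
])

```text
time_s: 6.62
ee_pos: [0.4486, 0.0528, 0.0535]
ee_rot: [-0.0, 0.426, 0.905, -0.0]
contact_force: [0.4, 0.3, -1.1]
width: 0.0198
finger_force: 30.0
```

```bash
python3 -c "
from h import *
plan(.4497,.0531,.0425,39.6)"
```

```text
row [-0.04  0.1   1.1 ] [-0.02 -0.01  0.01] | cur [0.4486 0.0528 0.0535] 39.61 w 19.8 t 6.62 q7 0.45 F [ 0.4  0.3 -1.1]
```

The tip is 9 mm into the hole and there's no force, so carry on down and release.

Emit:
apply_moves([
  [0,0.05,0.5,0,0,0,1.5],
  [0,0.05,0.9,0,0,0,1.5],
  [0,0.05,1.1,0,0,0,1.5],
  [0,0.05,1.1,0,0,0,1.5],
  [0,0.05,1.1,0,0,0,4.5],
  [0,0.05,1.1,0,0,0,4.5],
  [0,0.05,1.1,0,0,0,4.5],
])

```text
time_s: 7.5
ee_pos: [0.4492, 0.0532, 0.0428]
ee_rot: [0.0, 0.426, 0.905, 0.0]
contact_force: [-0.2, -0.1, -0.3]
width: 0.0436
finger_force: 0.0
```

Emit:
apply_moves([
  [0,0,-3,0,0,0,4.5],
  [0,0,-6,0,0,0,4.5],
  [-5,0,-9,0,0,0,4.5],
  [-7,0,-9,0,0,0,4.5],
  [-7,0,-9,0,0,0,4.5],
  [-7,0,-9,0,0,0,4.5],
])

```text
time_s: 8.25
ee_pos: [0.4919, 0.0002, 0.1314]
ee_rot: [-0.002, 0.425, 0.905, -0.0]
contact_force: [0.6, 0.1, 0.9]
width: 0.045
finger_force: 0.0
```

```bash
python3 - <<'E'
from h import *
p,d,K,T=snap('wrist','w4.png'); f=dict(p=p,d=d,K=K,T=T);np.savez('w4.npz',**f)
C=cloud(d,K,T);h=cv2.cvtColor(p,cv2.COLOR_RGB2HSV).astype(int)
m=(h[...,1]>110)&((h[...,0]<8)|(h[...,0]>172));m[230:]=0;m[:,400:]=0
print('topz',np.percentile(C[m][:,2],[50,90,98]).round(4))
tops(f,lambda h:m,.066,(0,0,640,400),.003);tops(f,lambda h:h[...,2]>=0,.066,(240,60,400,225),.004)
plan(.4492,.0537,.085,129.6)
E
```

```text
topz [0.0661 0.0671 0.0676]
811 mean [448.1  54.4] z 0.0661 rect [448.3  53.9] [18.9 24.1] 39.6
1178 mean [448.5  54.2] z 0.0661 rect [448.6  54.1] [19.8 25.4] 39.6
row [6.82 0.13 4.66] [ 1.000e-02 -2.100e-01 -8.991e+01] | cur [4.919e-01 4.000e-04 1.315e-01] 39.69 w 45.1 t 8.3 q7 0.6 F [0.1 0.5 0.1]
```

The probe stands home in the rest: top at z = 0.066, centre (448.6, 54.1), 39.6°. Turn a quarter and take it again.

Emit:
apply_moves([
  [6.9,0.1,0,0,0,45,5],
  [6.9,0.1,0,0,0,45,5],
  [6.9,0.1,0,0,0,45,5],
  [6.9,0.1,0,0,0,45,5],
  [6.9,0.1,0,0,0,90,5],
  [6.9,0.1,0,0,0,90,5],
  [6.9,0.1,0,0,0,90,5],
  [6.9,0.1,0,0,0,90,5],
])

```text
time_s: 9.3
ee_pos: [0.449, 0.0541, 0.1319]
ee_rot: [-0.0, 0.927, 0.375, -0.001]
contact_force: [0.7, 0.6, -0.8]
width: 0.0501
finger_force: 0.0
```

```bash
python3 -c "
from h import *
plan(.4486,.0541,.0425,-50.4)"
```

```text
row [-0.02 -0.02  8.94] [-0.09  0.09  4.39] | cur [0.449  0.0541 0.1319] -46.01 w 50.1 t 9.3 q7 -0.92 F [ 0.7  0.6 -0.8]
```

Emit:
apply_moves([
  [0,0,2,0,0,4.4,5],
  [0,0,5,0,0,4.4,5],
  [0,0,8,0,0,4.4,5],
  [0,0,8.9,0,0,4.4,5],
  [0,0,8.9,0,0,4.4,5],
  [0,0,8.9,0,0,4.4,2],
  [0,0,8.9,0,0,4.4,2],
  [0,0,8.9,0,0,4.4,2],
])

```text
time_s: 10.3
ee_pos: [0.4511, 0.0531, 0.0444]
ee_rot: [0.0, 0.94, 0.341, 0.001]
contact_force: [-1.7, 0.6, 3.8]
width: 0.026
finger_force: 30.0
```

Emit:
apply_moves([
  [0,0,0,0,0,0,2],
  [0,0,0,0,0,0,2],
  [0,0,0,0,0,0,2],
])

```text
time_s: 10.68
ee_pos: [0.4511, 0.0531, 0.0444]
ee_rot: [-0.0, 0.94, 0.341, 0.001]
contact_force: [-1.1, -0.1, 6.9]
width: 0.0259
finger_force: 30.0
```

```bash
python3 -c "
from h import *
plan(.4486,.0541,.2,-50.4);print(readout.sense()['finger_force'])"
```

```text
row [ -0.11  -0.23 -15.56] [ 0.02 -0.06  0.23] | cur [0.4511 0.0531 0.0444] -50.17 w 25.9 t 10.68 q7 -0.94 F [-1.1 -0.1  6.9]
30.00098079442978
```

Emit:
apply_moves([
  [0,0,-1.5,0,0,0,2],
  [0,0,-4,0,0,0,2],
  [0,0,-9,0,0,0,2],
  [0,0,-14.6,0,0,0,2],
  [0,0,-14.6,0,0,0,2],
])

```text
time_s: 11.3
ee_pos: [0.4539, 0.0534, 0.1947]
ee_rot: [0.001, 0.94, 0.34, 0.005]
contact_force: [1.3, -0.5, -0.8]
width: 0.0255
finger_force: 30.0
```

```bash
python3 -c "
from h import *
plan(.52,-.27,.19,-4);print(readout.sense()['finger_force'])"
```

```text
row [-15.63  29.08   0.46] [  0.44  -0.38 -46.19] | cur [0.4539 0.0534 0.1947] -50.19 w 25.5 t 11.3 q7 -1.01 F [ 1.3 -0.5 -0.8]
29.999968707561493
```

Emit:
apply_moves([
  [-15.6,29.1,0.3,0,0,-46,2],
  [-15.6,29.1,0.3,0,0,-46,2],
  [-15.6,29.1,0.3,0,0,-46,2],
  [-15.6,29.1,0.3,0,0,-46,2],
  [-15.6,29.1,0.3,0,0,-46,2],
  [-15.6,29.1,0.3,0,0,-46,2],
  [-15.6,29.1,0.3,0,0,-46,2],
  [-15.6,29.1,0.3,0,0,-46,2],
])

```text
time_s: 12.3
ee_pos: [0.5162, -0.2697, 0.1857]
ee_rot: [-0.001, 0.733, 0.681, -0.0]
contact_force: [-0.5, -0.1, -0.5]
width: 0.0262
finger_force: 30.0
```

```bash
python3 - <<'E'
from h import *
p,d,K,T=snap('wrist','w5.png'); f=dict(p=p,d=d,K=K,T=T);np.savez('w5.npz',**f);plan(.52,-.27,.19,-4)
s=readout.sense();C=cloud(d,K,T); r=R.from_quat(np.asarray(s['ee_rot'])[[1,2,3,0]]).as_matrix()
L=(C-s['ee_pos'])@r*1000
h=cv2.cvtColor(p,cv2.COLOR_RGB2HSV).astype(int)
m=np.zeros(d.shape,bool);m[222:305,280:365]=1;m&=(h[...,1]>110)&((h[...,0]<8)|(h[...,0]>172))&(d>0)
for v in range(226,302,3):
    u=np.nonzero(m[v])[0]
    if len(u):print(v,u.min(),u.max(),np.median(L[v,u],0).round(1),L[v,u.min()].round(1),L[v,u.max()].round(1))
print('guards');tops(f,lambda h:h[...,2]>=0,.094,(0,0,640,230),.004)
E
```

```text
row [-0.1   0.35 -0.41] [-0.1  -0.09 -0.11] | cur [ 0.5166 -0.2687  0.1859] -4.11 w 25.8 t 12.35 q7 0.47 F [-0.6  0.3 -1.6]
289 298 352 [ -7.5  -0.5 -21.6] [ -8.1 -13.3 -20.6] [ -7.8  11.8 -21.2]
292 299 351 [ -9.1  -0.7 -21.6] [-10.2 -13.  -19.8] [ -9.5  11.4 -20.9]
295 302 345 [-10.8  -3.3 -21.3] [-10.9 -11.5 -21.3] [-11.4   8.6 -20.4]
guards
874 mean [ 522.7 -191.8] z 0.094 rect [ 522.8 -193.7] [45.8 55.2] 82.9
```

View pics/w5.png

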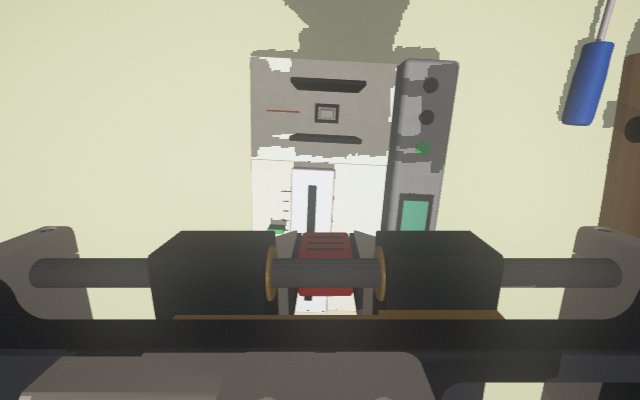

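The wrist view shows the terminal hole at (326,114) between the guards (centre (522.8, −193.7), 46 × 55 mm outer, as expected). The green mark is at (277,229) and the fader is hidden under the gripper. I'll refine the hole and the held probe.

```bash
python3 - <<'E'
from h import *
f=np.load('w5.npz');p,d,K,T=[f[k] for k in'pdKT'];C=cloud(d,K,T);g=cv2.cvtColor(p,cv2.COLOR_RGB2GRAY)
sub=g[98:128,305:350]; dk=np.zeros_like(g);dk[98:128,305:350]=(sub<.6*np.median(sub))
for k in cv2.findContours(dk,0,2)[0]:
    if cv2.contourArea(k)>60: print('rim',cv2.boundingRect(k),cv2.minAreaRect((ray(k[:,0],.04,K,T)[:,:2]*1000).astype(np.float32)))
# each guard top
for b in[(280,70,375,95),(280,128,370,148)]: tops(f,lambda h:h[...,2]>=0,.094,b,.004)
# left deck edge / front
m=((abs(C[...,2]-.04)<.004)).astype(np.uint8)*255;m[225:]=0
E=[]
for v in range(70,220,3):
    u=np.nonzero(m[v,200:400])[0]
    if len(u):E.append(ray((200+u.min(),v),.04,K,T)[0][:2])
print('front edge yaw of y',cv2.fitLine(np.float32(E),cv2.DIST_HUBER,0,.01,.01).ravel(), 'mean z')
U=[]
for u in range(260,385,3):
    v=np.nonzero(m[:,u])[0]
    if len(v):U.append(ray((u,v.min()),.04,K,T)[0][:2])
print('left edge',cv2.fitLine(np.float32(U),cv2.DIST_HUBER,0,.01,.01).ravel())
L=(C-readout.sense()['ee_pos'])@R.from_quat(np.asarray(readout.sense()['ee_rot'])[[1,2,3,0]]).as_matrix()*1000
for v in range(226,305,4): print(v,L[v,325].round(1),p[v,325])
E
```

```text
rim (315, 104, 24, 19) ((522.3484497070312, -193.64657592773438), (15.900849342346191, 21.17683982849121), 85.7610092163086)
479 mean [ 525.  -173.1] z 0.0939 rect [ 525.3 -173.2] [ 4.4 55.2] 82.9
395 mean [ 520.  -214.4] z 0.0941 rect [ 520.1 -214.4] [ 4.2 54.7] 83.0
front edge yaw of y [ 0.12320943  0.9923807   0.44966623 -0.21728685] mean z
left edge [ 0.9924694  -0.12249307  0.5399805  -0.15079907]
226 [-29.5  -1.  131.8] [235 237 239]
230 [-33.8  -1.  132.5] [234 237 238]
234 [ 8.1 -0.7  8.8] [111  82  79]
238 [ 8.2 -0.7  2.6] [98 79 75]
242 [ 8.3 -0.7 -3.2] [74 75 73]
246 [ 8.  -0.7 -7.8] [105  73  70]
250 [  8.   -0.7 -12.6] [86 73 69]
254 [  8.2  -0.7 -17.8] [105  71  67]
258 [ 29.9  -0.6 -69.2] [83 73 70]
262 [ 30.4  -0.6 -72.9] [77 77 75]
266 [ 29.8  -0.6 -73.9] [76 76 74]
270 [ 28.7  -0.6 -74.2] [80 79 77]
274 [ 27.8  -0.6 -74.7] [79 77 75]
278 [ 26.8  -0.6 -75. ] [81 78 78]
282 [ 25.5  -0.6 -74.7] [79 76 75]
286 [ 23.8  -0.6 -74. ] [74 71 71]
290 [ -8.5  -0.7 -20.8] [128  60  56]
294 [-10.3  -0.7 -21.4] [125  58  54]
298 [-106.6   -1.1  131. ] [231 230 229]
302 [-111.7   -1.1  131.7] [228 228 226]
```

```bash
python3 -c "
from h import *
plan(.5229,-.192,.14,-7.05)"
```

```text
row [7.69 0.09 4.6 ] [-0.1  -0.09  2.94] | cur [ 0.5166 -0.2687  0.1859] -4.11 w 25.8 t 12.35 q7 0.47 F [-0.6  0.3 -1.6]
```

Emit:
apply_moves([
  [4,0.1,0,0,0,3,2],
  [7.7,0.1,1,0,0,3,2],
  [7.7,0.1,3,0,0,3,2],
  [7.7,0.1,4.6,0,0,3,2],
  [7.7,0.1,4.6,0,0,3,2],
  [7.7,0.1,4.6,0,0,3,2],
  [7.7,0.1,4.6,0,0,3,2],
])

```text
time_s: 13.22
ee_pos: [0.5242, -0.1943, 0.1414]
ee_rot: [0.001, 0.75, 0.661, 0.0]
contact_force: [0.2, -0.5, -0.8]
width: 0.0257
finger_force: 30.0
```

```bash
python3 -c "
from h import *
plan(.5229,-.192,.085,-7.05)"
```

```text
row [ 0.21 -0.16  5.64] [ 0.07  0.02 -0.16] | cur [ 0.5242 -0.1943  0.1414] -7.21 w 25.7 t 13.22 q7 0.29 F [ 0.2 -0.5 -0.8]
```

Emit:
apply_moves([
  [0.2,-0.15,2,0,0,-0.15,2],
  [0.2,-0.15,4,0,0,-0.15,2],
  [0.2,-0.15,5.6,0,0,-0.15,2],
  [0.2,-0.15,5.6,0,0,-0.15,2],
  [0.2,-0.15,5.6,0,0,-0.15,2],
  [0.2,-0.15,5.6,0,0,-0.15,2],
])

```text
time_s: 13.98
ee_pos: [0.5231, -0.1918, 0.0855]
ee_rot: [0.001, 0.749, 0.662, 0.0]
contact_force: [-0.2, -0.3, -0.8]
width: 0.0257
finger_force: 30.0
```

```bash
python3 -c "
from h import *
plan(.5229,-.192,.0545,-7.05)"
```

```text
row [-0.02 -0.02  3.1 ] [0.08 0.01 0.02] | cur [ 0.5231 -0.1918  0.0855] -7.03 w 25.7 t 13.97 q7 0.31 F [-0.2 -0.3 -0.8]
```

On target. Going in slowly.

Emit:
apply_moves([
  [0,0,0.8,0,0,0,2],
  [0,0,1.2,0,0,0,2],
  [0,0,1.5,0,0,0,2],
  [0,0,1.8,0,0,0,2],
  [0,0,1.8,0,0,0,2],
])

```text
time_s: 14.6
ee_pos: [0.5222, -0.1917, 0.0664]
ee_rot: [-0.0, 0.749, 0.662, -0.0]
contact_force: [-0.3, -0.4, -1.0]
width: 0.0261
finger_force: 30.0
```

```bash
python3 -c "
from h import *
plan(.5229,-.192,.0545,-7.05)"
```

```text
row [-0.02  0.07  1.19] [-0.03  0.01  0.01] | cur [ 0.5222 -0.1917  0.0664] -7.04 w 26.1 t 14.6 q7 0.32 F [-0.3 -0.4 -1. ]
```

Emit:
apply_moves([
  [0,0.03,0.5,0,0,0,2],
  [0,0.03,0.9,0,0,0,2],
  [0,0.03,1.1,0,0,0,2],
  [0,0.03,1.25,0,0,0,2],
  [0,0.03,1.25,0,0,0,2],
])

```text
time_s: 15.22
ee_pos: [0.5227, -0.1918, 0.0545]
ee_rot: [0.0, 0.749, 0.662, -0.0]
contact_force: [-0.8, -1.7, 3.8]
width: 0.0257
finger_force: 30.0
```

```bash
python3 -c "
from h import *
plan(.5229,-.192,.0545,-7.05)"
```

```text
row [-0.02  0.02 -0.  ] [-0.    0.01  0.02] | cur [ 0.5227 -0.1918  0.0545] -7.03 w 25.7 t 15.22 q7 0.32 F [-0.8 -1.7  3.8]
```

Emit:
apply_moves([
  [0,0,0.1,0,0,0,2],
  [0,0,0.15,0,0,0,2],
  [0,0,0.15,0,0,0,2],
])

```text
time_s: 15.6
ee_pos: [0.5227, -0.1918, 0.0544]
ee_rot: [-0.0, 0.749, 0.662, 0.0]
contact_force: [-6.4, 0.2, 17.3]
width: 0.026
finger_force: 30.0
```

Force rises with no travel, so the shoulder is seated. Release (opening 4.5), rise straight up and look.

Emit:
apply_moves([
  [0,0,-0.15,0,0,0,2],
  [0,0,-0.15,0,0,0,4.5],
  [0,0,-0.15,0,0,0,4.5],
  [0,0,-0.15,0,0,0,4.5],
  [0,0,-3,0,0,0,4.5],
  [0,0,-6,0,0,0,4.5],
  [0,0,-11,0,0,0,4.5],
  [-6,0,-14,0,0,0,4.5],
])

```text
time_s: 16.6
ee_pos: [0.5191, -0.2422, 0.1929]
ee_rot: [0.0, 0.746, 0.666, 0.002]
contact_force: [1.2, -1.4, -0.3]
width: 0.0451
finger_force: 0.0
```

```bash
python3 -c "
from h import *
plan(.47,-.42,.2,-7.05)"
```

```text
row [-18.22  -2.87  -0.77] [ 0.18 -0.16  0.59] | cur [ 0.5191 -0.2422  0.1929] -6.46 w 45.1 t 16.6 q7 0.38 F [ 1.2 -1.4 -0.3]
```

Emit:
apply_moves([
  [-18,-2.9,-1,0,0,0.5,4],
  [-18,-2.9,-1,0,0,0.5,4],
  [-18,-2.9,-1,0,0,0.5,4],
  [-18,-2.9,-1,0,0,0.5,4],
  [-18,-2.9,-1,0,0,0.5,4],
  [-18,-2.9,-1,0,0,0.5,4],
])

```text
time_s: 17.35
ee_pos: [0.4662, -0.4201, 0.2003]
ee_rot: [-0.001, 0.751, 0.66, 0.0]
contact_force: [-0.1, 0.4, 0.1]
width: 0.04
finger_force: 0.0
```

```bash
python3 - <<'E'
from h import *
p,d,K,T=snap('wrist','w6.png'); f=dict(p=p,d=d,K=K,T=T);np.savez('w6.npz',**f);plan(.47,-.42,.2,-7.05)
red=lambda h:(h[...,1]>110)&((h[...,0]<8)|(h[...,0]>172))
print('probe');tops(f,red,.076,(0,0,640,230),.004)
print('fader');tops(f,lambda h:h[...,2]>=0,.094,(0,100,640,232),.004)
print('white');tops(f,lambda h:(h[...,2]>140)&(h[...,1]<60),.094,(0,100,640,232),.004)
print('green');tops(f,lambda h:(h[...,1]>100)&(h[...,0]>45)&(h[...,0]<85),.055,(0,0,640,240),.004)
E
```

```text
row [0.06 0.37 0.04] [-0.   -0.07 -0.3 ] | cur [ 0.4663 -0.4202  0.2004] -7.35 w 40.0 t 17.4 q7 0.69 F [0.4 0.6 0.2]
probe
0 mean [nan nan] z nan rect [0. 0.] [0. 0.] 0.0
fader
328 mean [ 494.1 -341.2] z 0.0939 rect [ 494.2 -341.4] [ 6.8 26.9] 82.6
white
0 mean [nan nan] z nan rect [0. 0.] [0. 0.] 0.0
green
0 mean [nan nan] z nan rect [0. 0.] [0. 0.] 0.0h.py:28: RuntimeWarning: Mean of empty slice.
  r=cv2.minAreaRect((P*1000).astype(np.float32)); print(len(u),'mean',(P.mean(0)*1000).round(1),'z',C[m][:,2].mean().round(4),'rect',np.round(r[0],1),np.round(r[1],1),round(r[2],1)); return P
  ret = um.true_divide(
  ret = ret.dtype.type(ret / rcount)
```

View pics/w6.png

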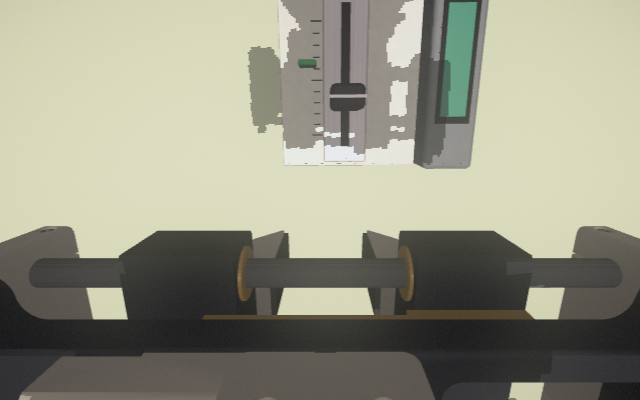

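The fader's white line is at (347,96), the green mark at (307,63). The mark is further +y, so the fader must slide +y.

```bash
python3 - <<'E'
from h import *
f=np.load('w6.npz');a=np.radians(-7.05);ty=np.array([-np.sin(a),np.cos(a)]);tx=np.array([np.cos(a),np.sin(a)])
F=tops(f,lambda h:h[...,2]>=0,.094,(320,70,380,120),.004)
W=tops(f,lambda h:(h[...,2]>130),.094,(330,88,366,106),.006)
G=tops(f,lambda h:(h[...,1]>90)&(h[...,0]>45)&(h[...,0]<95),.055,(290,50,322,76),.005)
for n,P in zip('FWG',(F,W,G)): print(n,'y',np.percentile(P@ty,[1,50,99]).round(4),'x',np.percentile(P@tx,[1,50,99]).round(4))
E
```

```text
910 mean [ 494.9 -335. ] z 0.0943 rect [ 495.  -335.1] [19.4 28.3] 82.6
108 mean [ 494.7 -334.8] z 0.0957 rect [ 494.6 -334.6] [ 2.2 27.5] 82.6
1 mean [ 468.1 -298.1] z 0.0549 rect [ 468.1 -298.1] [0. 0.] 0.0
F y [-0.2815 -0.2717 -0.2621] x [0.519  0.5323 0.5457]
W y [-0.2725 -0.2717 -0.2703] x [0.5182 0.5319 0.5457]
G y [-0.2384 -0.2384 -0.2384] x [0.5012 0.5012 0.5012]
```

```bash
python3 - <<'E'
from h import *
f=np.load('w6.npz');p,d,K,T=[f[k] for k in'pdKT'];h=cv2.cvtColor(p,cv2.COLOR_RGB2HSV).astype(int);C=cloud(d,K,T)
a=np.radians(-7.05);ty=np.array([-np.sin(a),np.cos(a)])
for v in range(56,72): print(v,p[v,300:316:5].tolist(),h[v,307],C[v,307].round(4),(ray((307,v),.055,K,T)[0,:2]@ty).round(4))
s=readout.sense();print('T',T[:3,3])
f=np.load('w5.npz');p,d,K,T=[f[k] for k in'pdKT'];h=cv2.cvtColor(p,cv2.COLOR_RGB2HSV).astype(int);C=cloud(d,K,T)
m=(h[...,1]>100)&(h[...,0]>45)&(h[...,0]<95)&(C[...,2]<.06)&(C[...,2]>.05);m[:,320:]=0
v,u=np.nonzero(m);print(u.min(),u.max(),v.min(),v.max(),np.percentile(ray(np.c_[u,v],.055,K,T)[:,:2]@ty,[1,50,99]).round(4))
E
```

```text
56 [[147, 142, 133], [147, 144, 136], [144, 140, 131], [124, 120, 113]] [ 18  26 148] [ 0.4655 -0.2912  0.038 ] -0.2351
57 [[148, 142, 135], [147, 142, 134], [147, 142, 133], [72, 70, 67]] [ 17  24 147] [ 0.4655 -0.2926  0.0409] -0.2359
58 [[145, 141, 131], [147, 141, 132], [144, 140, 131], [146, 142, 132]] [ 18  23 147] [ 0.4653 -0.2931  0.0392] -0.2367
59 [[98, 115, 96], [99, 115, 96], [97, 114, 94], [132, 134, 122]] [ 58  42 115] [ 0.4656 -0.2968  0.0544] -0.2375
60 [[75, 113, 80], [78, 116, 83], [72, 112, 78], [85, 112, 85]] [ 64  86 113] [ 0.4655 -0.2978  0.0552] -0.2384
61 [[77, 114, 82], [77, 115, 83], [75, 113, 79], [86, 114, 88]] [ 66  89 114] [ 0.4654 -0.2987  0.056 ] -0.2392
62 [[76, 113, 81], [75, 114, 80], [77, 115, 81], [75, 107, 79]] [ 64  86 116] [ 0.4653 -0.2995  0.0557] -0.24
63 [[75, 110, 79], [76, 114, 82], [73, 113, 80], [73, 106, 77]] [ 65  84 115] [ 0.4652 -0.3003  0.0556] -0.2408
64 [[74, 105, 76], [71, 103, 74], [70, 103, 74], [68, 98, 72]] [ 63  86 104] [ 0.465  -0.3009  0.0545] -0.2416
65 [[67, 84, 65], [68, 85, 67], [65, 80, 64], [65, 80, 63]] [58 54 80] [ 0.4649 -0.3015  0.0536] -0.2424
66 [[70, 83, 66], [65, 80, 63], [65, 80, 63], [65, 80, 64]] [54 52 79] [ 0.4646 -0.3016  0.0492] -0.2433
67 [[71, 85, 68], [71, 84, 67], [69, 82, 66], [80, 93, 78]] [56 46 83] [ 0.4644 -0.3017  0.0447] -0.2441
68 [[141, 138, 127], [147, 143, 133], [146, 141, 133], [86, 82, 79]] [ 21  24 147] [ 0.464  -0.3016  0.0391] -0.2449
69 [[146, 142, 132], [149, 144, 135], [146, 141, 132], [105, 102, 98]] [ 19  24 146] [ 0.464  -0.3027  0.0405] -0.2457
70 [[146, 141, 132], [146, 141, 132], [148, 143, 133], [144, 141, 132]] [ 19  28 148] [ 0.4638 -0.3036  0.0406] -0.2466
71 [[145, 140, 131], [148, 142, 133], [147, 141, 132], [148, 141, 133]] [ 19  24 147] [ 0.4637 -0.3045  0.0413] -0.2474
T [ 0.47467829 -0.35266623  0.35058636]
275 282 230 233 [-0.2413 -0.2396 -0.2384]
```

Fader line is at tester-y −271.7, mark at −239.7, so 32.0 mm to slide. Check the probe's seating before touching the fader, using the fixed cameras.

```bash
python3 - <<'E'
from h import *
for n in['top','scene']:
    p,d,K,T=snap(n);C=cloud(d,K,T);h=cv2.cvtColor(p,cv2.COLOR_RGB2HSV).astype(int)
    m=(h[...,1]>110)&((h[...,0]<8)|(h[...,0]>172))&(np.hypot(C[...,0]-.5226,C[...,1]+.1937)<.03)&(C[...,2]>.03)
    print(n,m.sum(),np.percentile(C[m],[5,50,95],axis=0).round(4).tolist() if m.any() else '')
plan(.495,-.335,.14,-7.05)
E
```

```text
top 60 [[0.5114, -0.208, 0.059], [0.5215, -0.1873, 0.0732], [0.5334, -0.1805, 0.0797]]
scene 64 [[0.5247, -0.2005, 0.0469], [0.5347, -0.1926, 0.0677], [0.5391, -0.1856, 0.0784]]
row [8.86 1.77 6.06] [ 0.   -0.04 -0.34] | cur [ 0.466  -0.4206  0.2006] -7.39 w 39.8 t 17.5 q7 0.69 F [-0.7 -0.3 -0. ]
```

Emit:
apply_moves([
  [5,1.8,0,0,0,-0.3,4.4],
  [8.9,1.8,3,0,0,-0.3,4.4],
  [8.9,1.8,6,0,0,-0.3,4.4],
  [8.9,1.8,6,0,0,-0.3,4.4],
  [8.9,1.8,6,0,0,-0.3,4.4],
  [8.9,1.8,6,0,0,-0.3,4.4],
])

```text
time_s: 18.25
ee_pos: [0.4953, -0.3375, 0.1422]
ee_rot: [0.001, 0.751, 0.661, 0.0]
contact_force: [1.1, 0.0, 0.2]
width: 0.0441
finger_force: 0.0
```

```bash
python3 -c "
from h import *
plan(.495,-.335,.073,-7.05)"
```

```text
row [ 0.26 -0.08  6.92] [ 0.13  0.07 -0.23] | cur [ 0.4953 -0.3375  0.1422] -7.28 w 44.1 t 18.25 q7 0.56 F [1.1 0.  0.2]
```

Emit:
apply_moves([
  [0.2,-0.08,3,0,0,-0.2,4.4],
  [0.2,-0.08,5.5,0,0,-0.2,4.4],
  [0.2,-0.08,6.9,0,0,-0.2,4.4],
  [0.2,-0.08,6.9,0,0,-0.2,4.4],
  [0.2,-0.08,6.9,0,0,-0.2,2.2],
  [0.2,-0.08,6.9,0,0,-0.2,2.2],
  [0.2,-0.08,6.9,0,0,-0.2,2.2],
  [0.2,-0.08,6.9,0,0,-0.2,2.2],
])

```text
time_s: 19.25
ee_pos: [0.4952, -0.3347, 0.0728]
ee_rot: [0.001, 0.749, 0.663, 0.0]
contact_force: [1.2, -1.0, 4.8]
width: 0.0279
finger_force: 30.0
```

```bash
python3 -c "
from h import *
plan(.495+.032*.1227,-.335+.032*.9924,.073,-7.05);print(readout.sense()['finger_force'])"
```

```text
row [ 3.17 -0.02 -0.02] [0.14 0.05 0.04] | cur [ 0.4952 -0.3347  0.0728] -7.01 w 27.9 t 19.25 q7 0.59 F [ 1.2 -1.   4.8]
30.00050961971283
```

Fader gripped (27.9 mm). Slide 32 mm along tool +x.

Emit:
apply_moves([
  [0.8,0,0,0,0,0,2.2],
  [1.6,0,0,0,0,0,2.2],
  [2.4,0,0,0,0,0,2.2],
  [3.0,0,0,0,0,0,2.2],
  [3.2,0,0,0,0,0,2.2],
  [3.2,0,0,0,0,0,2.2],
  [3.2,0,0,0,0,0,2.2],
])

```text
time_s: 20.12
ee_pos: [0.4992, -0.3023, 0.0728]
ee_rot: [0.001, 0.749, 0.663, 0.001]
contact_force: [1.3, 0.1, 7.0]
width: 0.0276
finger_force: 30.0
```

```bash
python3 -c "
from h import *
plan(.495+.032*.1227,-.335+.032*.9924,.073,-7.05)"
```

```text
row [-0.09 -0.02 -0.02] [0.13 0.03 0.05] | cur [ 0.4992 -0.3023  0.0728] -7.0 w 27.6 t 20.12 q7 0.54 F [1.3 0.1 7. ]
```

Moved 32.6 mm. Release, rise, back off and check.

Emit:
apply_moves([
  [-0.05,0,0,0,0,0,4.4],
  [-0.05,0,0,0,0,0,4.4],
  [-0.05,0,0,0,0,0,4.4],
  [-0.05,0,-4,0,0,0,4.4],
  [-0.05,0,-9,0,0,0,4.4],
  [-6,0,-13,0,0,0,4.4],
  [-10,0,-15,0,0,0,4.4],
  [-10,0,-15,0,0,0,4.4],
])

```text
time_s: 21.12
ee_pos: [0.4841, -0.4079, 0.2243]
ee_rot: [0.003, 0.751, 0.66, -0.001]
contact_force: [-0.9, 1.1, -0.6]
width: 0.044
finger_force: 0.0
```

Emit:
apply_moves([
  [0,0,0,0,0,0,4.4],
  [0,0,0,0,0,0,4.4],
])

```text
time_s: 21.38
ee_pos: [0.4859, -0.3995, 0.2203]
ee_rot: [-0.001, 0.748, 0.663, 0.0]
contact_force: [0.1, -0.1, -1.6]
width: 0.0441
finger_force: 0.0
```

```bash
python3 - <<'E'
from h import *
p,d,K,T=snap('wrist','w7.png'); f=dict(p=p,d=d,K=K,T=T);C=cloud(d,K,T);h=cv2.cvtColor(p,cv2.COLOR_RGB2HSV).astype(int)
a=np.radians(-7.05);ty=np.array([-np.sin(a),np.cos(a)])
def rep(n,m,z):
    v,u=np.nonzero(m); print(n,len(u),(u.min(),u.max(),v.min(),v.max()) if len(u) else'');
    if len(u): Q=ray(np.c_[u,v],z,K,T)[:,:2]; print(Q.mean(0).round(4),'y',np.percentile(Q@ty,[1,50,99]).round(4),C[m][:,2].mean().round(4))
up=np.zeros(d.shape,bool);up[:230]=1
n=lambda x,y,r:np.hypot(C[...,0]-x,C[...,1]-y)<r
rep('fader',up&(abs(C[...,2]-.094)<.005)&n(.499,-.303,.025),.094)
rep('mark',up&(abs(C[...,2]-.055)<.003)&n(.466,-.3,.012)&(h[...,1]>75),.055)
rep('probe',up&(abs(C[...,2]-.076)<.006)&n(.5226,-.194,.018),.076)
E
```

```text
fader 792 (np.int64(311), np.int64(344), np.int64(74), np.int64(98))
[ 0.4991 -0.3026] y [-0.2487 -0.2391 -0.2297] 0.0943
mark 41 (np.int64(285), np.int64(299), np.int64(90), np.int64(93))
[ 0.4667 -0.2992] y [-0.2413 -0.2395 -0.2386] 0.0552
probe 0
```

View pics/w7.png

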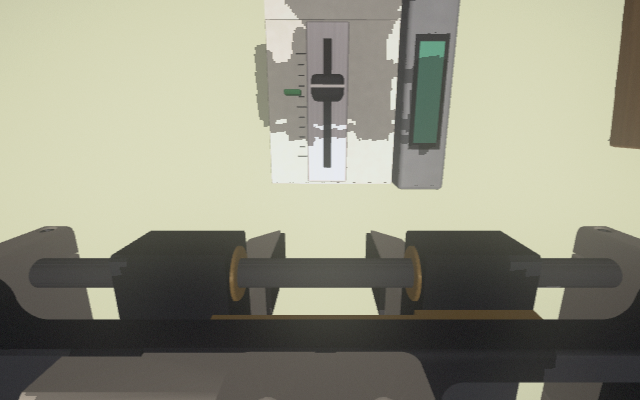

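The fader line at (327,87) lies at −239.1 mm against the mark's −239.7: within 1 mm. One last check of the probe's seating from above.

Emit:
apply_moves([
  [6,2,0,0,0,0,4.4],
  [12,3,0,0,0,0,4.4],
  [12,3,0,0,0,0,4.4],
  [12,3,0,0,0,0,4.4],
  [12,3,0,0,0,0,4.4],
])

```text
time_s: 22.05
ee_pos: [0.5294, -0.2877, 0.2215]
ee_rot: [0.0, 0.75, 0.662, -0.0]
contact_force: [0.3, -0.6, -0.3]
width: 0.0437
finger_force: 0.0
```

```bash
python3 - <<'E'
from h import *
p,d,K,T=snap('wrist','w8.png');C=cloud(d,K,T)
m=(np.hypot(C[...,0]-.5226,C[...,1]+.1937)<.011)&(C[...,2]>.05);m[230:]=0
print(m.sum(),np.median(C[m],0).round(4))
g=lambda z:ray(np.argwhere((abs(C[...,2]-z)<.004)&(np.hypot(C[...,0]-.5226,C[...,1]+.1937)<.019)&(np.arange(400)<230)[:,None])[:,::-1],z,K,T)
print(cv2.minAreaRect((g(.076)[:,:2]*1000).astype(np.float32)))
pt,dt,K,T=snap('top','top9.png'); 
o=np.load('top0.npz')['p'].astype(int);df=(abs(pt.astype(int)-o).sum(2)>120)[100:280,140:520]
n,_,st,ce=cv2.connectedComponentsWithStats(df.astype(np.uint8));print([(s[4],c.round()+[140,100]) for s,c in zip(st[1:],ce[1:]) if s[4]>15])
E
```

```text
491 [ 0.5227 -0.1938  0.0763]
((522.9373779296875, -188.69454956054688), (28.91180419921875, 25.448017120361328), 82.55752563476562)
[(np.int32(2674), array([461., 205.])), (np.int32(76), array([399., 173.])), (np.int32(3653), array([336., 228.])), (np.int32(100), array([411., 186.])), (np.int32(563), array([403., 210.])), (np.int32(19), array([263., 197.])), (np.int32(21), array([417., 213.]))]
```

The probe's top reads 76.3 mm against 76 mm nominal, so it is fully home. Nothing touches the robot, so hand in.

```bash
python3 -c "
from h import *
print(env.sign_off())"
```

```text
the job is handed in; nothing more can be done
None
```

The red probe is plugged home to its shoulder in the terminal (top measured at 76.3 mm against 76 mm nominal). The fader was then slid to within about 1 mm of the green mark, and I handed the job in at about 22 s; no verdict came back.

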